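# Load the salon warmer and set its heat dial

### The job

Load the salon warmer: first stand the tall amber bottle upright on the purple pad at the back of the deck, then the short jar on the grey pad, the one next to the sloping panel, setting each down gently (not dropped) and well within its pad. Then turn the dial on the sloping panel until its scale reads 70 at the yellow index line (to within 4), and last of all press the red start button fully and let go. Leave the brush, the loose roller and the grey cup where they are.

Things in the scene. Friction and masses are not known exactly. Their poses are not given: they have to be found in the camera images.
- warmer: Black warmer, fixed, its front to one side of the robot, 320 (x) by 280 mm (y). Origin under its centre at table height; x to its back, y left, z up. Flat metal deck from x -39 to 161, 90 mm high, with an 8 mm rim at sides and back; before it the panel slopes down at 30 degrees towards minus x to 20 mm high. Four fixed posts 46 mm high at x 20 and 115, y +-107; two carry fixed rollers 39 mm across, 61 mm high.
- back_pad (a point): Centre of the purple round pad (84 mm across, with a dark edge 90 mm across, flush with the deck) at the back of the deck, at deck height; axes as the warmer's. 112 mm behind the warmer's origin.
- front_pad (a point): Centre of the grey round pad (same size), at deck height, 100 mm from the purple one towards the panel; axes as the warmer's.
- dial_grip (a point): On the dial's axis, 31 mm out from the panel: where to grip. Does not turn. z points straight out of the panel (30 degrees from vertical), x up the slope to the index line. White disc 102 mm across, face 8 mm above the panel; grip bar across it 68 mm long, 14 mm thick, from 8 to 42 mm above the panel.
- dial (a joint): Dial reading in rad, 0 to 2.618 (0 to 150 degrees; 70 is 1.222); grows turning clockwise seen facing the panel (about minus z of dial_grip). Friction about 0.06 N m, stays where left; starts between 0 and 40. The grip bar is no pointer: it lies along the disc's 40 mark, so in dial_grip's axes at 0.698 rad minus the reading, from x towards y.
- dial_index (a point): Lower end of the yellow index line, a raised line on the panel just beyond the white disc, up the slope; axes as dial_grip's. The disc's mark standing here is the reading. Marks on the disc: broad red at 0, then black every 10 degrees, counter-clockwise from the red, longer at 50, 100 and 150; 70 is the second short mark beyond the first long black one.
- start_top (a point): Centre of the top of the red start button (34 mm across, in a black round housing 50 mm across and 12 mm high), on the panel to the right of the dial. z points out of the panel as dial_grip's. Its top is 18 mm above the panel; it goes down 6 mm against a spring of about 5 N and springs back.
- start (a joint): How far the start button is pressed in, in m: 0 released, 0.006 fully down; 0.004 is enough to start the warmer.
- bottle: The tall bottle (see bottle_mid); origin at the centre of its underside.
- jar: The short jar (see jar_mid); origin at the centre of its underside.
- bottle_mid (a point): Centre (half-way up, 75 mm above its foot) of the tall amber bottle with a paper label: straight round body 56 mm across and 124 mm high, black cap 42 mm across above it, 150 mm high in all, 0.2 to 0.4 kg; z along its axis. Stands on the table.
- jar_mid (a point): Centre (half-way up, 35 mm above its foot) of the short white jar with purple band and metal lid: 60 mm across (lid 62 mm), 70 mm high in all, 0.15 to 0.3 kg; z along its axis. Stands on the table.
- roller_mid (a point): Centre of the loose lilac hair roller, a tube 46 mm across and 65 mm high standing on the table. Leave it alone.
- clip_cup_mid (a point): Centre of the empty grey plastic cup, 72 mm across and 85 mm high. Leave it alone.
- brush: A brush 200 mm long lying on the table. Leave it alone.
Mind the look-alikes: they are no part of the job. Leave any green look-alike of the jar alone.

How it is judged (in metres and radians):
On the way, in this order (a step that is already met when the one before it is completed fails the run):
1. the bottle stands on the back pad, let go (horizontal distance between bottle_mid and back_pad below 0.015 m and z of bottle_mid in the frame of back_pad between 0.07 and 0.08 m and angle between bottle_mid's own z axis and vertical below 0.1 rad and contact force between the fingers and bottle below 0.3 N and linear speed of bottle below 0.03 m/s), for 0.2 s.
2. the jar stands on the front pad, let go (horizontal distance between jar_mid and front_pad below 0.015 m and z of jar_mid in the frame of front_pad between 0.03 and 0.04 m and angle between jar_mid's own z axis and vertical below 0.1 rad and contact force between the fingers and jar below 0.3 N and linear speed of jar below 0.03 m/s), for 0.2 s.
3. the dial reads 70 within 4 and is still (value of joint dial between 1.152 and 1.292 rad and velocity of joint dial between -0.05 and 0.05 rad/s), for 0.3 s.
4. the start button is pressed (value of joint start above 0.004 m).
At the end, for the whole second after the job is handed in: Bottle on the deck within 15 mm of the back pad's centre, jar likewise on the front pad, both upright (6 degrees), let go and at rest; the dial reads 70 within 4 (1.152 to 1.292 rad); the start button, pressed by over 4 mm after the dial was set, is out again (all of step 1 and all of step 2 and value of joint dial between 1.152 and 1.292 rad and value of joint start below 0.0015 m); the robot touches nothing.
It fails at once if the brush, the loose roller or the grey cup is moved by more than 25 mm (distance of any of roller_mid, clip_cup_mid, brush from where it was at the start of the episode above 0.025 m).
It fails at once if the bottle or the jar is tipped by more than 35 degrees (angle between any of bottle_mid, jar_mid's own z axis and vertical above 0.61 rad).
It fails at once if the bottle or the jar is let fall (from more than about 13 mm) ((contact force between the fingers and bottle below 0.1 N and linear speed of bottle above 0.5 m/s) or (contact force between the fingers and jar below 0.1 N and linear speed of jar above 0.5 m/s)).
It also fails if it takes over 72 s, if anything falls off the work surface, if the arm or the gripper's body presses on something with over 40 N, if the wrist force passes 120 N, or if a joint passes its speed limit or range.

### The arm

A 6-joint arm with a two-finger parallel gripper is mounted at the origin on the work surface. World frame = base frame: x ahead of the robot, y to its left, z up, the work surface at z = 0. Lengths are in mm, angles in rad, forces in N, time in s.
With the tool pointing down it reaches from about 275 to 750 mm from the base axis. Payload 10.2 kg.
Tool frame: the origin (TCP) lies between the finger pads; the fingertips stand 11 mm ahead of it and the grasp point (between the pads) lies 8 mm behind it; z points along the fingers, y is the line along which they close (so a half turn about z gives the same grasp; the last joint's range is limited). The gripper opens to 85 mm and grips with 20 to 120 N. Pads are 22 mm wide; open, the fingers measure 114 mm over their backs; the gripper's body (76 mm by 85 mm) begins 54 mm behind the grasp point. The pads swing forward as they close: fully open they stand 13 mm farther back than shut.
Start: joints at [0.981, 0.313, 1.498, -0, 1.331, -0.223], TCP at [188.294, 490.078, 242.294] pointing down, gripper open.
Joint ranges: [-2.94, 2.94], [-0.97, 2.17], [0.19, 2.56], [-1.23, 4.37], [0.02, 3.11], [-2.88, 2.88]. Speed limits (rad/s): [2.39, 2.39, 3.01, 3.14, 3.14, 3.14].

### API

Orientations are given as a unit quaternion [w, x, y, z].
In Python, from rig import sense, eyes, finish_job gives the robot as it stands.
- The arm moves only by the shell command python3 -m jog 'ROWS' [FORCE]. ROWS is JSON, a list of rows, each a list of 7 numbers: the shift along the tool's x, y, z in m, then the turn, a rotation vector about the tool's x, y, z in rad, then the finger opening in m, from 0 to 0.0854. In form: [[dx, dy, dz, rx, ry, rz, gripper], ...]. A call has 1 to 5 rows; each row shifts and turns the commanded pose from where the row before left it, along the tool's axes as they then stand; what a row does not reach is not made up. A row lasts 1/10 s, in which the tool goes at most 50 mm and 8.59 degrees, less where a joint would pass 70% of its speed; a pose out of reach is approached as far as the arm can. A call is refused whole if a number of a shift passes 0.05 or a number of a turn 0.15, either way. A call with a gripper value outside its range is refused whole. The fingers move at their own pace and stop on an object; FORCE is the grip in N (left out, the last holds). Time passes only in rows, so rows that do not move let the fingers close. It gives the time, the measured TCP pose, the force, the opening and the grip force at its end, in the units of the state.
- sense(): the state, without advancing time (a new reading comes with each control period).
- eyes.capture(name): name is "scene" or "top" or "wrist"; returns the picture (480x640x3 uint8, red, green, blue); there is no depth.
- eyes.calibration(name): a dict with "fx", "fy", "cx", "cy" (pixels), "cam_to_world" (4x4, takes a point from camera to world coordinates); the wrist camera has in their place "mount" (4x4, takes a point from camera to tool coordinates, whose origin is the TCP and whose axes are the flange's). Camera axes: x right, y down, z forward; pixel columns grow to the right and rows downward; lengths in mm; the calibration is good to about 2 mm. A picture is of the moment at which its call begins: read the wrist's pose just before it. calibration takes no time and is no camera call.
- finish_job(): hands the job in; it is judged then, once.
The state is a dict: "time_s": time; "joints": joint angles; "dq": joint speeds; "tau": joint torques, N m; "eef_pos": TCP position; "ee_rot": TCP orientation; "force": force on the tool from outside, world axes, zero at the start; "wrist_torque": the same for the moment, N m; "grip_width": opening from 0.0 (shut) to 1.0 (fully open); "grip_force": force on a finger pad.
Only numpy, scipy, OpenCV 4.12 (cv2) and the standard library are available. Lean on these libraries where they do the work, as an engineer would, in place of code of your own. Each camera call takes 0.05 s, during which the arm holds its last target. There are 200 camera calls.

## Working session

There is one attempt and no reset: what is moved stays moved. The work goes in short steps, Python scripts to look and compute and a shell command to move; the robot and the scene stay as the last step left them, time stands still between calls to the robot, and variables do not carry over. Pictures are saved under pics/ and viewed, at most 10 in all, crops included, and the job is handed in when it is done.

```bash
mkdir -p pics; ls; python3 - <<'E'
from rig import sense, eyes
import cv2, json
s=sense(); print({k:s[k] for k in('time_s','eef_pos','ee_rot','grip_width','force')})
for n in ('scene','top'):
    cv2.imwrite(f'pics/{n}0.png',eyes.capture(n)[:,:,::-1])
for n in ('scene','top','wrist'):
    print(n,eyes.calibration(n))
E
```

```text
pics
{'time_s': 0.0, 'eef_pos': array([188.15489256, 489.84541083, 241.71075217]), 'ee_rot': array([-2.58481790e-04,  1.82368078e-01,  9.83230096e-01, -6.28522377e-04]), 'grip_width': 0.9989063232939182, 'force': array([ 0.75440524, -0.40737801,  0.38362889])}
scene {'fx': 497.2920961716798, 'fy': 497.2920961716798, 'cx': 325.5882454401424, 'cy': 240.51771153723365, 'cam_to_world': array([[ 2.68547368e-01,  6.97817416e-01, -6.64027985e-01,
         1.48042639e+03],
       [ 9.63130473e-01, -2.06099496e-01,  1.72923941e-01,
        -3.03934229e+02],
       [-1.61864958e-02, -6.85983856e-01, -7.27436696e-01,
         1.14921067e+03],
       [ 0.00000000e+00,  0.00000000e+00,  0.00000000e+00,
         1.00000000e+00]])}
top {'fx': 614.7504751078624, 'fy': 614.7504751078624, 'cx': 311.59845364748514, 'cy': 240.5900523323302, 'cam_to_world': array([[-4.04760021e-03, -9.87300938e-01,  1.58809553e-01,
         2.81622694e+02],
       [-9.99653168e-01,  8.12753858e-03,  2.50496902e-02,
        -5.17318409e+01],
       [-2.60223134e-02, -1.58653081e-01, -9.86991408e-01,
         1.55683777e+03],
       [ 0.00000000e+00,  0.00000000e+00,  0.00000000e+00,
         1.00000000e+00]])}
wrist {'fx': 380.83690548069274, 'fy': 380.83690548069274, 'cx': 320.2334807639801, 'cy': 235.58731884139965, 'mount': array([[-2.71195467e-04, -9.49642419e-01, -3.13335606e-01,
         8.00251581e+01],
       [ 9.99999941e-01, -1.90859434e-04, -2.87063564e-04,
         7.44910654e-02],
       [ 2.12804682e-04, -3.13335665e-01,  9.49642415e-01,
        -1.32193064e+02],
       [ 0.00000000e+00,  0.00000000e+00,  0.00000000e+00,
         1.00000000e+00]])}
```

View pics/top0.png

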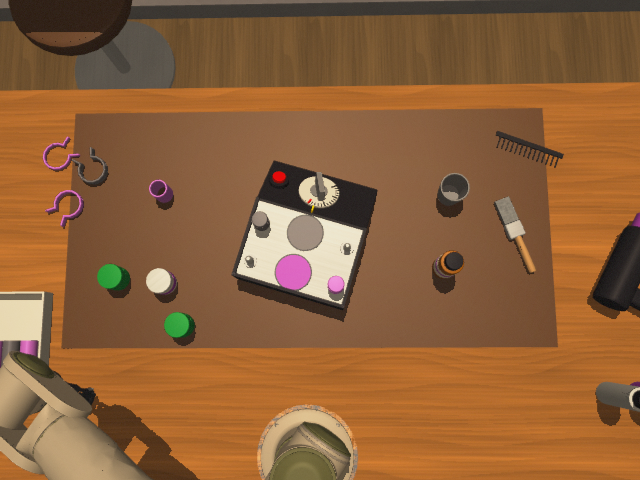

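View pics/scene0.png

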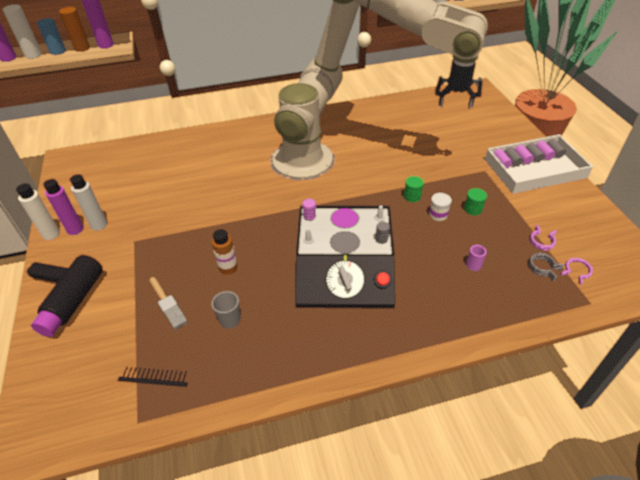

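Top view: bottle (450,263), jar with white lid (160,282), green look-alikes (112,277) and (179,324), roller (160,190), cup (454,187), brush (515,235), warmer (305,235). Its back faces the robot. The white-lidded jar with the purple band is the one meant, and I'll confirm that in an enlarged crop.

```bash
cat > h.py <<'E'
import numpy as np, cv2
from rig import sense, eyes
from scipy.spatial.transform import Rotation as R
def rot(q): return R.from_quat(np.roll(q,-1)).as_matrix()
def ray(n,uv,T=None):
    c=eyes.calibration(n)
    if T is None: T=c['cam_to_world']
    d=T[:3,:3]@[(uv[0]-c['cx'])/c['fx'],(uv[1]-c['cy'])/c['fy'],1]
    return T[:3,3],d
def onz(n,uv,z,T=None):
    o,d=ray(n,uv,T); return o+d*(z-o[2])/d[2]
def wristT(s=None):
    s=s or sense(); M=np.eye(4); M[:3,:3]=rot(s['ee_rot']); M[:3,3]=s['eef_pos']
    return M@eyes.calibration('wrist')['mount']
def proj(n,p,T=None):
    c=eyes.calibration(n)
    if T is None: T=c['cam_to_world']
    q=np.linalg.inv(T)@np.append(p,1); return np.array([c['cx']+c['fx']*q[0]/q[2],c['cy']+c['fy']*q[1]/q[2]])
def blob(img,lo,hi,box):
    x0,y0,x1,y1=box; h=cv2.cvtColor(img,cv2.COLOR_BGR2HSV)[y0:y1,x0:x1]
    m=cv2.inRange(h,np.array(lo),np.array(hi)); n,l,st,c=cv2.connectedComponentsWithStats(m)
    i=1+np.argmax(st[1:,4]); return c[i]+[x0,y0],st[i,4]
E
python3 - <<'E'
from h import *
t=cv2.imread('pics/top0.png'); s=cv2.imread('pics/scene0.png')
c=lambda im,x0,y0,w,h,k: cv2.resize(im[y0:y0+h,x0:x0+w],None,fx=k,fy=k,interpolation=cv2.INTER_CUBIC)
M=np.zeros((600,800,3),np.uint8)
a=c(t,228,155,155,165,3.6); M[:594,:558]=a
M[0:200,560:800]=c(t,130,257,60,50,4); M[200:400,560:800]=c(t,420,240,60,50,4); M[400:600,560:800]=c(s,405,175,96,80,2.5)
cv2.imwrite('pics/m1.png',M)
p,n=blob(t,(140,80,120),(165,255,255),(270,245,318,295)); print('purple',p,n,onz('top',p,90))
p,n=blob(t,(0,180,100),(6,255,255),(265,165,292,190)); print('btn',p,n)
E
```

```text
purple [292.81911614 271.80678314] 973 [442.13499024  30.88546625  90.        ]
btn [278.57142857 176.60150376] 133
```

View pics/m1.png

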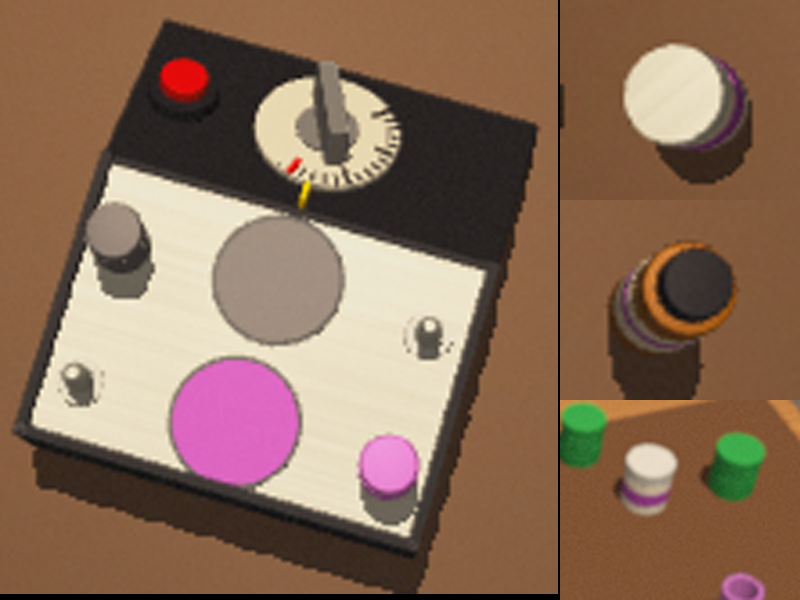

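The crop confirms the white lid with purple band is the jar (both neighbours are plain green), and the bottle is amber with a black cap. The dial reads about 10–15 and the red button is left of the dial in the picture. Next I'll compute poses.

```bash
cat >> h.py <<'E'
def goto(p,yaw=None,Rt=None):
    """print turn and then shift in tool axes to reach p (mm); yaw = world angle of tool y (pointing down)"""
    s=sense(); A=rot(s['ee_rot'])
    if yaw is not None:
        y=np.array([np.cos(yaw),np.sin(yaw),0]); z=np.array([0,0,-1.]); Rt=np.column_stack([np.cross(y,z),y,z])
    if Rt is None: Rt=A
    print('turn',R.from_matrix(A.T@Rt).as_rotvec().round(3),'then shift mm',(Rt.T@(np.array(p)-s['eef_pos'])).round(1), 'or before turn',(A.T@(np.array(p)-s['eef_pos'])).round(1))
E
python3 - <<'E'
from h import *
from scipy.optimize import least_squares
# warmer pose fit from top picture
O={'back':((112,0,90),(292.9,271.8)),'front':((12,0,90),(305.2,232.8)),'rollP':((115,107,151),(228+388/3.6,155+464/3.6)),
'rollG':((20,-107,151),(228+117/3.6,155+229/3.6)),'cBR':((160,140,98),(228+412/3.6,155+545/3.6)),'cBL':((160,-140,98),(228+20/3.6,155+430/3.6)),'FR':((-160,140,20),(228+536/3.6,155+125/3.6)),'FL':((-160,-140,20),(228+166/3.6,155+22/3.6))}
def W(v,p): c,s=np.cos(v[2]),np.sin(v[2]); return np.array([v[0]+c*p[0]-s*p[1],v[1]+s*p[0]+c*p[1],p[2]])
f=lambda v: np.concatenate([proj('top',W(v,a))-b for a,b in O.values()])
r=least_squares(f,[530,0,np.pi]); v=r.x; print(v,f(v).reshape(-1,2).round(1).tolist())
for k in('back','front'): print(k,W(v,O[k][0]),onz('top',O[k][1],90))
print('scene chk',proj('scene',W(v,(112,0,90))),proj('scene',W(v,(12,0,90))))
b=onz('top',(454.2,261),150); j=onz('top',(158.3,280.7),70)
print('bottle',b,'jar',j, 'scene',proj('scene',b),proj('scene',j))
print('tool y yaw',np.degrees(np.arctan2(*rot(sense()['ee_rot'])[[1,0],1])))
np.save('w.npy',v)
E
```

```text
[548.51436546  -2.86615525   2.84710972] [[0.4, 0.3], [0.1, -0.1], [0.4, -0.2], [-0.9, 0.2], [1.5, 1.6], [-2.2, -0.0], [1.1, -0.6], [-0.4, -1.5]]
back [441.33570259  29.64129352  90.        ] [442.1500063  30.6911524  90.       ]
front [537.0309373    0.61678569  90.        ] [536.8868616    0.92794475  90.        ]
scene chk [345.03756252 218.49138923] [345.18365395 242.40992736]
bottle [ 457.90723188 -342.8338028   150.        ] jar [424.77866341 360.71336897  70.        ] scene [220.42049602 233.38342922] [441.79694633 199.10851444]
tool y yaw 68.98285253308664
```

```bash
python3 - <<'E'
from h import *
goto((458,-343,245),yaw=np.radians(73.1))
E
python3 -m jog '[[0,0,0,0,0,0,0.0854]]'
```

```text
turn [-0.001 -0.    -0.072] then shift mm [-500.3 -718.5   -3.2] or before turn [-550.6 -680.7   -2.6]
time_s: 0.2
eef_pos: [188.2, 490.0, 242.0]
ee_rot: [-0.0, 0.182, 0.983, -0.0]
force: [0.2, -0.2, 0.2]
grip_width: 1.001
grip_force: 0.0
```

```bash
python3 -m jog '[[0,0,0,0,0,-0.072,0.0854],[-0.025,-0.0359,0,0,0,0,0.0854],[-0.025,-0.0359,0,0,0,0,0.0854],[-0.025,-0.0359,0,0,0,0,0.0854],[-0.025,-0.0359,0,0,0,0,0.0854]]' >/dev/null
python3 -m jog '[[-0.025,-0.0359,0,0,0,0,0.0854],[-0.025,-0.0359,0,0,0,0,0.0854],[-0.025,-0.0359,0,0,0,0,0.0854],[-0.025,-0.0359,0,0,0,0,0.0854],[-0.025,-0.0359,0,0,0,0,0.0854]]' >/dev/null
python3 -m jog '[[-0.025,-0.0359,0,0,0,0,0.0854],[-0.025,-0.0359,0,0,0,0,0.0854],[-0.025,-0.0359,0,0,0,0,0.0854],[-0.025,-0.0359,0,0,0,0,0.0854],[-0.025,-0.0359,0,0,0,0,0.0854]]'
python3 -m jog '[[-0.025,-0.0359,0,0,0,0,0.0854],[-0.025,-0.0359,0,0,0,0,0.0854],[-0.025,-0.0359,0,0,0,0,0.0854],[-0.025,-0.0359,0,0,0,0,0.0854],[-0.025,-0.0359,0,0,0,0,0.0854]]' >/dev/null
python3 -m jog '[[-0.025,-0.0359,0,0,0,0,0.0854],[0,0,0,0,0,0,0.0854],[0,0,0,0,0,0,0.0854]]'
python3 - <<'E'
from h import *
s=sense(); T=wristT(s); im=eyes.capture('wrist')[:,:,::-1]; cv2.imwrite('pics/w1.png',im)
for z in (150,124): print(proj('wrist',(457.9,-342.8,z),T))
goto((458,-343,97),yaw=np.radians(73.1)); print(s['joints'])
E
```

```text
time_s: 1.7
eef_pos: [377.3, -94.5, 242.4]
ee_rot: [0.0, 0.147, 0.989, -0.0]
force: [0.6, 1.4, 0.1]
grip_width: 1.001
grip_force: 0.0
time_s: 2.5
eef_pos: [457.9, -342.5, 241.5]
ee_rot: [-0.001, 0.147, 0.989, 0.001]
force: [0.2, 0.5, -0.1]
grip_width: 1.0
grip_force: 0.0
[319.60025547 245.36171443]
[319.6317751  232.65567812]
turn [ 0.001 -0.001  0.   ] then shift mm [ -0.4  -1.2 145. ] or before turn [ -0.5  -1.3 145. ]
[-8.47009955e-01  4.18121059e-01  1.35112243e+00  1.50797395e-04
  1.37389364e+00 -2.12221153e+00]
```

View pics/w1.png

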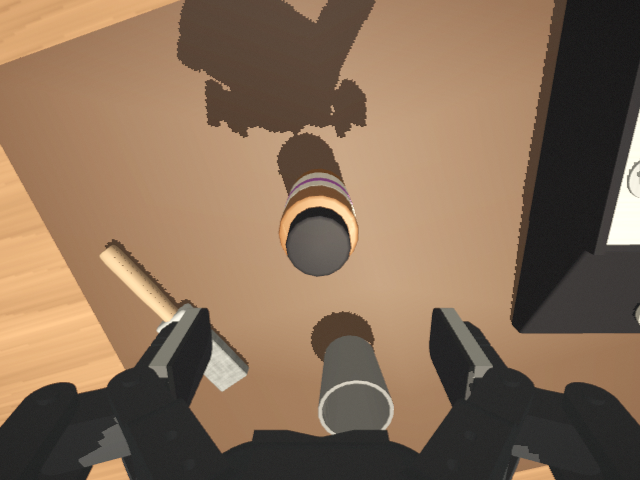

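The cap is centred at (318.5,241), within 3 mm of the prediction, with the cup and brush well clear. I'll descend and grasp.

```bash
python3 -m jog '[[0.002,-0.001,0.029,0,0,0,0.0854],[0,0,0.029,0,0,0,0.0854],[0,0,0.029,0,0,0,0.0854],[0,0,0.029,0,0,0,0.0854],[0,0,0.029,0,0,0,0.0854]]' 40
python3 -m jog '[[0,0,0,0,0,0,0.04],[0,0,0,0,0,0,0.04],[0,0,0,0,0,0,0.04],[0,0,0,0,0,0,0.04],[0,0,0,0,0,0,0.04]]' 40
python3 -m jog '[[0,0,0,0,0,0,0.04],[0,0,0,0,0,0,0.04],[0,0,0,0,0,0,0.04]]' 40
python3 - <<'E'
from h import *
goto((442,30.2,250))
E
```

```text
time_s: 3.05
eef_pos: [455.9, -341.3, 97.0]
ee_rot: [0.0, 0.146, 0.989, -0.0]
force: [0.4, -0.3, 0.6]
grip_width: 1.003
grip_force: 0.0
time_s: 3.55
eef_pos: [456.6, -343.0, 99.1]
ee_rot: [0.001, 0.147, 0.989, -0.001]
force: [-0.2, 1.9, 7.4]
grip_width: 0.644
grip_force: 43.7
time_s: 3.85
eef_pos: [456.5, -343.0, 99.1]
ee_rot: [0.001, 0.147, 0.989, -0.001]
force: [0.4, 0.7, 7.3]
grip_width: 0.643
grip_force: 43.7
turn [0. 0. 0.] then shift mm [ 122.   352.7 -151.6] or before turn [ 122.   352.7 -151.6]
```

```bash
python3 -m jog '[[0,0,-0.017,0,0,0,0.04],[0,0,-0.04,0,0,0,0.04],[0,0,-0.045,0,0,0,0.04],[0,0,-0.045,0,0,0,0.04],[0,0,-0.04,0,0,0,0.04]]'
python3 -m jog '[[0.006,0.018,0,0,0,0,0.04],[0.01,0.03,0,0,0,0,0.04],[0.01,0.03,0,0,0,0,0.04],[0.01,0.03,0,0,0,0,0.04],[0.01,0.03,0,0,0,0,0.04]]' >/dev/null
python3 -m jog '[[0.01,0.03,0,0,0,0,0.04],[0.01,0.03,0,0,0,0,0.04],[0.01,0.03,0,0,0,0,0.04],[0.01,0.03,0,0,0,0,0.04],[0.01,0.03,0,0,0,0,0.04]]' >/dev/null
python3 -m jog '[[0.01,0.03,0,0,0,0,0.04],[0.01,0.025,0,0,0,0,0.04],[0.006,0.01,0,0,0,0,0.04],[0,0,0,0,0,0,0.04],[0,0,0,0,0,0,0.04]]'
python3 - <<'E'
from h import *
goto((442,30.2,189),yaw=np.radians(73.1))
s=sense(); T=wristT(s); im=eyes.capture('wrist')[:,:,::-1]; cv2.imwrite('pics/w2.png',im)
print(proj('wrist',(442,30.2,90),T),proj('wrist',(537,.8,90),T))
E
```

```text
time_s: 4.35
eef_pos: [455.7, -342.3, 286.9]
ee_rot: [0.0, 0.147, 0.989, -0.0]
force: [0.6, -0.9, -4.0]
grip_width: 0.644
grip_force: 43.8
time_s: 5.85
eef_pos: [441.7, 30.0, 284.4]
ee_rot: [0.0, 0.147, 0.989, -0.0]
force: [0.1, 0.3, -2.9]
grip_width: 0.649
grip_force: 44.0
turn [-0.  0.  0.] then shift mm [-0.2  0.3 95.4] or before turn [-0.2  0.3 95.4]
[320.67486271 205.81531703] [320.12643288 306.49016464]
```

View pics/w2.png

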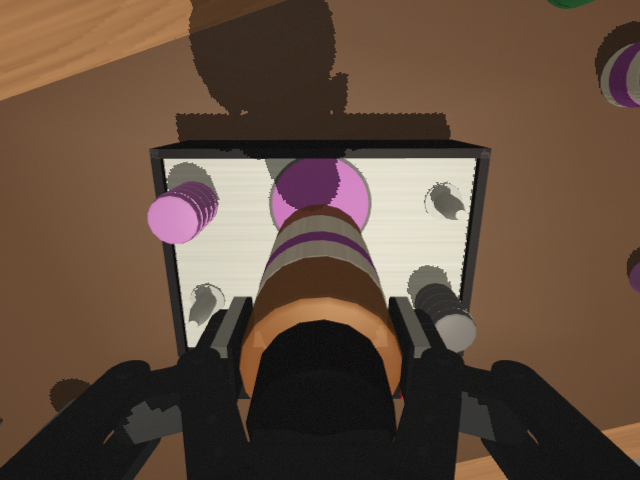

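The pad in the picture is centred at about (320.5,205), matching the prediction. I'll lower the bottle.

```bash
python3 -m jog '[[0,0,0.02,0,0,0,0.04],[0,0,0.025,0,0,0,0.04],[0,0,0.025,0,0,0,0.04],[0,0,0.012,0,0,0,0.04],[0,0,0.005,0,0,0,0.04]]'
python3 -m jog '[[0,0,0.002,0,0,0,0.04],[0,0,0.002,0,0,0,0.04],[0,0,0.001,0,0,0,0.04],[0,0,0,0,0,0,0.04]]'
```

```text
time_s: 6.4
eef_pos: [441.4, 29.7, 196.2]
ee_rot: [-0.001, 0.148, 0.989, -0.0]
force: [0.3, 0.6, -3.0]
grip_width: 0.643
grip_force: 44.0
time_s: 6.8
eef_pos: [441.9, 30.5, 192.6]
ee_rot: [0.0, 0.147, 0.989, -0.0]
force: [-1.3, 0.4, -3.5]
grip_width: 0.648
grip_force: 44.0
```

```bash
for i in 1; do python3 -m jog '[[0,0,0.001,0,0,0,0.04],[0,0,0.001,0,0,0,0.04],[0,0,0,0,0,0,0.04]]'; done; python3 -m jog '[[0,0,0.001,0,0,0,0.04],[0,0,0.001,0,0,0,0.04],[0,0,0,0,0,0,0.04]]'
```

```text
time_s: 7.1
eef_pos: [441.7, 30.7, 190.2]
ee_rot: [-0.0, 0.147, 0.989, -0.0]
force: [1.1, 0.3, -3.5]
grip_width: 0.647
grip_force: 44.0
time_s: 7.4
eef_pos: [442.1, 30.5, 189.1]
ee_rot: [0.001, 0.147, 0.989, -0.0]
force: [-2.8, -0.2, 5.0]
grip_width: 0.643
grip_force: 45.0
```

```bash
python3 -m jog '[[0,0,0,0,0,0,0.062],[0,0,0,0,0,0,0.07],[0,0,0,0,0,0,0.0854],[0,0,0,0,0,0,0.0854],[0,0,0,0,0,0,0.0854]]'
python3 -m jog '[[0,0,-0.02,0,0,0,0.0854],[0,0,-0.03,0,0,0,0.0854],[0,0,-0.04,0,0,0,0.0854],[0,0,-0.01,0,0,0,0.0854],[0,0,0,0,0,0,0.0854]]'
python3 - <<'E'
from h import *
s=sense(); T=wristT(s); cv2.imwrite('pics/w3.png',eyes.capture('wrist')[:,:,::-1]); t=eyes.capture('top')[:,:,::-1];cv2.imwrite('pics/t3.png',t)
print('cap expected wrist',proj('wrist',(442,30.4,240),T),'top',proj('top',(442,30.4,240)))
for y in (90,45,30): goto((424.8,360.7,290),yaw=np.radians(y))
print(s['joints'])
a=cv2.resize(t[165:345,70:230],None,fx=1,fy=1)
M=np.zeros((360,800,3),np.uint8); M[:,:480]=cv2.resize(cv2.imread('pics/w3.png'),(480,360)); M[:,480:]=cv2.resize(t[180:320,225:350],(320,360)); cv2.imwrite('pics/m3.png',M)
E
```

```text
time_s: 7.9
eef_pos: [441.7, 30.6, 188.3]
ee_rot: [-0.0, 0.147, 0.989, -0.0]
force: [-1.0, 0.5, 0.5]
grip_width: 0.999
grip_force: 0.0
time_s: 8.4
eef_pos: [442.2, 30.6, 289.3]
ee_rot: [0.001, 0.147, 0.989, -0.0]
force: [-0.8, 0.7, -0.4]
grip_width: 0.997
grip_force: 0.0
cap expected wrist [319.83513477 272.02717398] top [289.14094206 264.32682544]
turn [ 0.    -0.002 -0.295] then shift mm [ 16.5 330.   -3. ] or before turn [111.7 311.   -2.8]
turn [-0.001 -0.002  0.491] then shift mm [245.  221.7  -3. ] or before turn [111.7 311.   -2.8]
turn [-0.001 -0.002  0.752] then shift mm [294.1 150.7  -3. ] or before turn [111.7 311.   -2.8]
[-1.96495129e-01  9.47999187e-02  1.64324941e+00  2.73960165e-05
  1.40071900e+00 -1.47254097e+00]
```

View pics/m3.png

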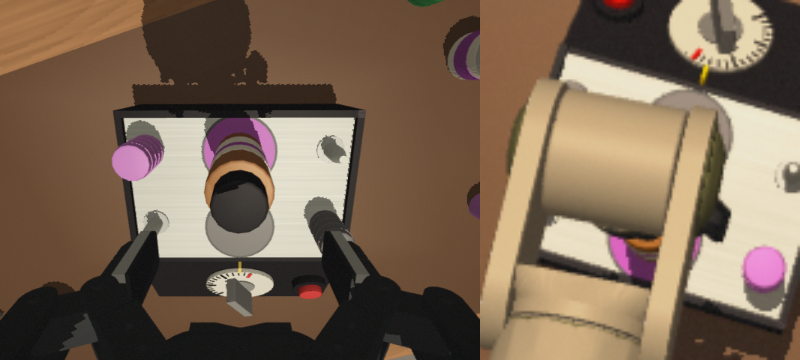

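The bottle stands upright on the purple pad: its cap is about 2 mm from the expected wrist position. Next, the jar.

```bash
python3 -m jog '[[0.0124,0.0346,0,0,0,0,0.0854],[0.0124,0.0346,0,0,0,0,0.0854],[0.0124,0.0346,0,0,0,0,0.0854],[0.0124,0.0346,0,0,0,0,0.0854],[0.0124,0.0346,0,0,0,0,0.0854]]' >/dev/null
python3 -m jog '[[0.0124,0.0346,0,0,0,0,0.0854],[0.0124,0.0346,0.02,0,0,0,0.0854],[0.0124,0.0346,0.03,0,0,0,0.0854],[0.0124,0.0346,0.03,0,0,0,0.0854],[0,0,0.03,0,0,0,0.0854]]'
python3 -m jog '[[0,0,0.01,0,0,0,0.0854],[0,0,0,0,0,0,0.0854]]'
python3 - <<'E'
from h import *
s=sense(); T=wristT(s); im=eyes.capture('wrist')[:,:,::-1]; cv2.imwrite('pics/w4.png',im)
print('lid expected',proj('wrist',(424.8,360.7,70),T))
goto((424.8,360.7,32),yaw=np.radians(73.1))
E
```

```text
time_s: 9.5
eef_pos: [423.8, 363.8, 174.9]
ee_rot: [-0.001, 0.145, 0.989, -0.001]
force: [0.6, -0.1, -0.6]
grip_width: 0.999
grip_force: 0.0
time_s: 9.7
eef_pos: [424.7, 360.3, 166.5]
ee_rot: [-0.002, 0.147, 0.989, -0.001]
force: [-0.6, -0.4, -0.0]
grip_width: 0.992
grip_force: 0.0
lid expected [321.45876574 242.75914243]
turn [-0.001 -0.001 -0.001] then shift mm [  0.8   0.  136.2] or before turn [7.000e-01 1.000e-01 1.362e+02]
```

View pics/w4.png

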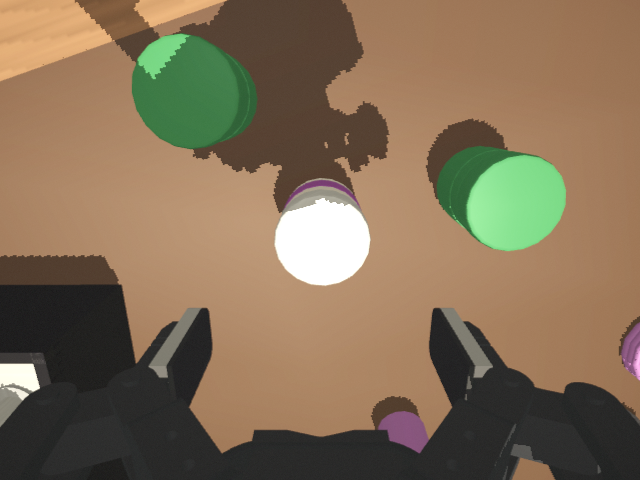

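The lid is at (322.5,239), within 3 mm of expected, and the green jars are clear of the fingers. I'll descend and grip.

```bash
python3 -m jog '[[0.002,0,0.027,0,0,0,0.0854],[0,0,0.03,0,0,0,0.0854],[0,0,0.03,0,0,0,0.0854],[0,0,0.028,0,0,0,0.0854],[0,0,0.018,0,0,0,0.0854]]'
python3 -m jog '[[0,0,0,0,0,0,0.04],[0,0,0,0,0,0,0.04],[0,0,0,0,0,0,0.04],[0,0,0,0,0,0,0.04],[0,0,0,0,0,0,0.04]]' 40
python3 -m jog '[[0,0,0,0,0,0,0.04],[0,0,0,0,0,0,0.04]]' 40
```

```text
time_s: 10.25
eef_pos: [424.2, 361.1, 35.2]
ee_rot: [0.0, 0.147, 0.989, 0.0]
force: [-0.9, 0.6, 0.2]
grip_width: 1.004
grip_force: 0.0
time_s: 10.75
eef_pos: [424.5, 361.9, 36.9]
ee_rot: [0.001, 0.147, 0.989, 0.001]
force: [-0.3, -2.4, 7.8]
grip_width: 0.719
grip_force: 44.0
time_s: 10.95
eef_pos: [424.5, 361.9, 37.0]
ee_rot: [0.001, 0.147, 0.989, 0.001]
force: [-0.3, -1.6, 8.0]
grip_width: 0.713
grip_force: 44.0
```

```bash
python3 -m jog '[[0,0,-0.013,0,0,0,0.04],[0,0,-0.04,0,0,0,0.04],[0,0,-0.05,0,0,0,0.04],[0,0,-0.05,0,0,0,0.04],[0,0,-0.05,0,0,0,0.04]]' >/dev/null
python3 -m jog '[[0,0,-0.05,0,0,0,0.04],[0,0,0,0,0,0,0.04]]'
python3 - <<'E'
from h import *
goto((537,.8,127),yaw=np.radians(73.1))
E
```

```text
time_s: 11.65
eef_pos: [424.6, 362.4, 296.3]
ee_rot: [0.005, 0.147, 0.989, 0.004]
force: [-0.1, 0.6, -1.6]
grip_width: 0.712
grip_force: 44.8
turn [0.01  0.009 0.001] then shift mm [-212.7 -313.4  169.3] or before turn [-210.9 -315.1  168.3]
```

```bash
python3 -m jog '[[-0.01,-0.015,0,0,0,0,0.04],[-0.018,-0.0265,0,0,0,0,0.04],[-0.018,-0.0265,0,0,0,0,0.04],[-0.018,-0.0265,0,0,0,0,0.04],[-0.018,-0.0265,0,0,0,0,0.04]]' >/dev/null
python3 -m jog '[[-0.018,-0.0265,0,0,0,0,0.04],[-0.018,-0.0265,0,0,0,0,0.04],[-0.018,-0.0265,0,0,0,0,0.04],[-0.018,-0.0265,0,0,0,0,0.04],[-0.018,-0.0265,0,0,0,0,0.04]]' >/dev/null
python3 -m jog '[[-0.018,-0.0265,0,0,0,0,0.04],[-0.018,-0.0265,0,0,0,0,0.04],[-0.0047,-0.0069,0,0,0,0,0.04],[0,0,0,0,0,0,0.04],[0,0,0,0,0,0,0.04]]'
python3 - <<'E'
from h import *
goto((537,.8,127),yaw=np.radians(73.1))
E
```

```text
time_s: 13.15
eef_pos: [535.6, 0.8, 288.3]
ee_rot: [-0.0, 0.147, 0.989, 0.0]
force: [0.4, 0.7, -2.0]
grip_width: 0.717
grip_force: 44.7
turn [ 0.    -0.001  0.001] then shift mm [ -1.4   0.4 161.3] or before turn [ -1.5   0.4 161.3]
```

The wrist camera sits on the bottle's side at about the bottle's height, so I'll turn the gripper half round before lowering.

```bash
python3 -m jog '[[0,0,0,0,0,0.14,0.04],[0,0,0,0,0,0.14,0.04],[0,0,0,0,0,0.14,0.04],[0,0,0,0,0,0.14,0.04],[0,0,0,0,0,0.14,0.04]]' >/dev/null
python3 -m jog '[[0,0,0,0,0,0.14,0.04],[0,0,0,0,0,0.14,0.04],[0,0,0,0,0,0.14,0.04],[0,0,0,0,0,0.14,0.04],[0,0,0,0,0,0.14,0.04]]' >/dev/null
python3 -m jog '[[0,0,0,0,0,0.14,0.04],[0,0,0,0,0,0.14,0.04],[0,0,0,0,0,0.14,0.04],[0,0,0,0,0,0.14,0.04],[0,0,0,0,0,0.14,0.04]]' >/dev/null
python3 -m jog '[[0,0,0,0,0,0.14,0.04],[0,0,0,0,0,0.14,0.04],[0,0,0,0,0,0.14,0.04],[0,0,0,0,0,0.14,0.04],[0,0,0,0,0,0.14,0.04]]' >/dev/null
python3 -m jog '[[0,0,0,0,0,0.14,0.04],[0,0,0,0,0,0.14,0.04],[0,0,0,0,0,0.06,0.04],[0,0,0,0,0,0,0.04]]'
python3 - <<'E'
from h import *
goto((537,.8,127),yaw=np.radians(253.1)); print(sense()['joints'])
E
```

```text
time_s: 15.55
eef_pos: [535.6, 1.2, 288.5]
ee_rot: [-0.0, 0.989, -0.145, -0.0]
force: [0.3, 0.9, -2.7]
grip_width: 0.716
grip_force: 44.7
turn [-0.     0.     0.003] then shift mm [  1.4   0.  161.5] or before turn [  1.5   0.  161.5]
[-2.16686270e-01  3.07843114e-01  1.38425641e+00  2.08439277e-04
  1.44955375e+00  1.64602733e+00]
```

```bash
python3 -m jog '[[0.0015,0,0.02,0,0,0,0.04],[0,0,0.03,0,0,0,0.04],[0,0,0.035,0,0,0,0.04],[0,0,0.035,0,0,0,0.04],[0,0,0.02,0,0,0,0.04]]' >/dev/null
python3 -m jog '[[0,0,0.01,0,0,0,0.04],[0,0,0.004,0,0,0,0.04],[0,0,0.002,0,0,0,0.04],[0,0,0,0,0,0,0.04]]'
python3 -m jog '[[0,0,0.0015,0,0,0,0.04],[0,0,0.001,0,0,0,0.04],[0,0,0,0,0,0,0.04]]'
```

```text
time_s: 16.45
eef_pos: [537.8, -0.5, 133.1]
ee_rot: [0.0, 0.989, -0.146, 0.001]
force: [0.5, -0.6, -2.7]
grip_width: 0.714
grip_force: 44.7
time_s: 16.75
eef_pos: [537.5, -0.6, 129.9]
ee_rot: [0.0, 0.989, -0.146, 0.0]
force: [-0.4, 0.4, -2.1]
grip_width: 0.712
grip_force: 44.7
```

```bash
python3 -m jog '[[0,0,0.001,0,0,0,0.04],[0,0,0.001,0,0,0,0.04],[0,0,0,0,0,0,0.04]]'
python3 -m jog '[[0,0,0.001,0,0,0,0.04],[0,0,0,0,0,0,0.04]]'
```

```text
time_s: 17.05
eef_pos: [537.3, -0.5, 127.6]
ee_rot: [-0.0, 0.989, -0.146, -0.0]
force: [0.1, -0.7, -1.7]
grip_width: 0.715
grip_force: 44.7
time_s: 17.25
eef_pos: [537.6, -0.5, 127.0]
ee_rot: [0.0, 0.989, -0.146, 0.0]
force: [-0.4, 0.1, -0.3]
grip_width: 0.716
grip_force: 44.7
```

```bash
python3 -m jog '[[0,0,0.001,0,0,0,0.04],[0,0,0,0,0,0,0.04]]'
python3 -m jog '[[0,0,0,0,0,0,0.066],[0,0,0,0,0,0,0.074],[0,0,0,0,0,0,0.0854],[0,0,0,0,0,0,0.0854],[0,0,0,0,0,0,0.0854]]'
python3 -m jog '[[0,0,-0.02,0,0,0,0.0854],[0,0,-0.04,0,0,0,0.0854],[0,0,-0.05,0,0,0,0.0854],[0,0,-0.05,0,0,0,0.0854],[0,0,0,0,0,0,0.0854]]'
python3 - <<'E'
from h import *
s=sense(); T=wristT(s); cv2.imwrite('pics/w5.png',eyes.capture('wrist')[:,:,::-1])
print('lid expected',proj('wrist',(537,.8,160),T), 'front',proj('wrist',(537,.8,90),T), s['eef_pos'])
E
```

```text
time_s: 17.45
eef_pos: [537.7, -0.5, 126.9]
ee_rot: [0.0, 0.989, -0.146, 0.001]
force: [-3.2, 1.4, 8.4]
grip_width: 0.717
grip_force: 45.3
time_s: 17.95
eef_pos: [537.4, -0.5, 125.7]
ee_rot: [-0.0, 0.989, -0.146, -0.0]
force: [-0.3, -0.2, 0.1]
grip_width: 1.003
grip_force: 0.0
time_s: 18.45
eef_pos: [539.2, -0.8, 292.5]
ee_rot: [0.0, 0.989, -0.146, 0.006]
force: [0.4, -0.1, 0.1]
grip_width: 1.0
grip_force: 0.0
lid expected [319.15622785 232.69270813] front [319.42075416 209.87463953] [539.19585681  -0.81899681 292.52057473]
```

View pics/w5.png

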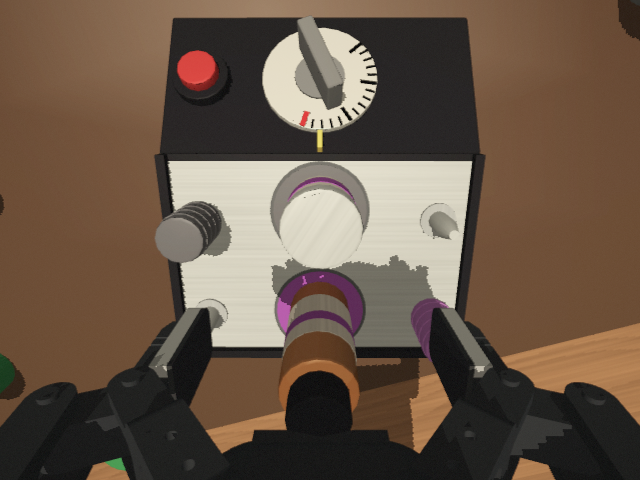

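The jar stands centred on the grey pad, its lid at (321,229). The dial disc is at about (319,78), the red mark at (305,118), the index at (320,135), and the button at (198,68). Now I'll measure the dial geometry from this picture.

```bash
cat >> h.py <<'E'
v=np.load('w.npy'); Wm=np.eye(4); Wm[:3,:3]=R.from_euler('z',v[2]).as_matrix(); Wm[:3,3]=[v[0],v[1],0]
# shift to agree with the pads seen
Wm[:2,3]+= [0.3,0.6]
S3=np.sin(np.pi/6); C3=np.cos(np.pi/6)
P=np.eye(4); P[:3,:3]=np.array([[C3,0,S3],[0,1,0],[-S3,0,C3]]).T@np.eye(3); 
P[:3,:3]=np.column_stack([[C3,0,S3],[0,1,0],[-S3,0,C3]]); P[:3,3]=[-39,0,90]
PW=Wm@P   # panel frame (origin at upper panel edge) -> world
def onpanel(uv,h,T,n='wrist'):
    o,d=ray(n,uv,T); I=np.linalg.inv(PW); o=I[:3,:3]@o+I[:3,3]; d=I[:3,:3]@d
    return o+d*(h-o[2])/d[2]
def pw(p): return PW[:3,:3]@np.array(p)+PW[:3,3]
E
python3 - <<'E'
from h import *
s=sense(); T=wristT(s); im=cv2.imread('pics/w5.png')
hsv=cv2.cvtColor(im,cv2.COLOR_BGR2HSV)
m=cv2.inRange(hsv,(10,5,140),(40,90,255)); m[:20]=0; m[136:]=0; m[:,:255]=0; m[:,385:]=0
cs=np.vstack(cv2.findContours(m,0,cv2.CHAIN_APPROX_NONE)[0]); h=cv2.convexHull(cs)
print('hull bbox',cv2.boundingRect(h))
pts=np.array([onpanel(p[0]+0.0,8,T)[:2] for p in h]); c,r=cv2.minEnclosingCircle(pts.astype(np.float32)); print('disc centre',c,'r',r)
e=cv2.fitEllipse(pts.astype(np.float32)); print(e)
p,n=blob(im,(0,120,120),(8,255,255),(290,105,318,130)); q=onpanel(p,8,T); print('red',p,n,q)
a=np.arctan2(q[1]-c[1],q[0]-c[0]); print('reading',np.degrees(-a))
y,n=blob(im,(20,120,120),(35,255,255),(310,122,330,155)); print('index',y,onpanel(y,2,T))
b,n=blob(im,(0,150,190),(8,255,255),(175,45,222,95)); print('button',b,n,onpanel(b,18,T))
# bar top ends
for u in((302,22),(335,106)): print('bar',onpanel(u,42,T))
# rectified view
k=6; src=[];
g=[(-60,-60),(60,-60),(60,60),(-60,60)]
uv=np.float32([proj('wrist',pw((c[0]+x,c[1]+y,8)),T) for x,y in g]); dst=np.float32([(300-y*5,300-x*5) for x,y in g])
o=cv2.warpPerspective(im,cv2.getPerspectiveTransform(uv,dst),(600,600)); cv2.line(o,(300,0),(300,300),(255,0,0),1); cv2.imwrite('pics/r5.png',o)
E
```

```text
hull bbox (262, 20, 115, 112)
disc centre (-68.933837890625, -2.422819137573242) r 55.53254318237305
((-66.25653839111328, -0.06665822863578796), (97.90751647949219, 107.16285705566406), 98.50694274902344)
red [304.11842105 118.05263158] 76 [-25.49152349 -12.29969328   8.        ]
reading 12.808806967150304
index [319.4789916  140.17647059] [-8.2244716   0.71582291  2.        ]
button [195.86784599  66.94380853] 961 [ -66.96136366 -103.58696781   18.        ]
bar [-90.00411124 -13.23128122  42.        ]
bar [-16.45907349  12.46889294  42.        ]
```

View pics/r5.png

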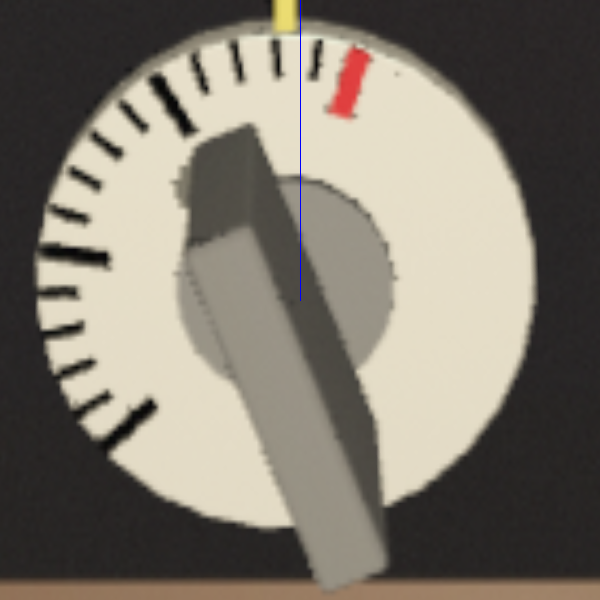

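The rectified disc view shows its centre at (286.5,283) and the red mark at (349,83), so the reading is about 17.4. That means the bar is at 0.395 rad and the turn needed is about 0.92 rad.

```bash
cat >> h.py <<'E'
def dialR(beta):  # tool pointing into panel, tool x against bar direction at beta from panel x to y
    b=-np.array([np.cos(beta),np.sin(beta),0]); z=np.array([0,0,-1.]); return PW[:3,:3]@np.column_stack([b,np.cross(z,b),z])
E
python3 - <<'E'
from h import *
p=pw((-65.8,.2,110)); print(p, pw((-65.8,.2,28)))
goto(p,Rt=dialR(.395))
E
```

```text
[693.24126088 -46.2800455  152.36279442] [654.00621465 -34.37999729  81.34871131]
turn [ 0.105 -0.523 -0.384] then shift mm [192.6  78.9  37.3] or before turn [160.7  -1.  137.4]
```

```bash
python3 -m jog '[[0.04,0,0.01,0,0,0,0.0854],[0.04,0,0.03,0,0,0,0.0854],[0.04,0,0.03,0,0,0,0.0854],[0.04,-0.001,0.03,0,0,0,0.0854],[0.001,0,0.03,0,0,0,0.0854]]'
python3 -m jog '[[0,0,0,0.021,-0.1046,-0.0768,0.05],[0,0,0,0.021,-0.1046,-0.0768,0.05],[0,0,0,0.021,-0.1046,-0.0768,0.05],[0,0,0,0.021,-0.1046,-0.0768,0.05],[0,0,0,0.021,-0.1046,-0.0768,0.05]]'
python3 -m jog '[[0,0,0,0,0,0,0.05],[0,0,0,0,0,0,0.05]]'
python3 - <<'E'
from h import *
goto(pw((-65.8,.2,28)),Rt=dialR(.395))
s=sense();T=wristT(s);cv2.imwrite('pics/w6.png',eyes.capture('wrist')[:,:,::-1]);print(s['joints'])
for q in ((-65.8,.2,42),(-65.8,.2,8),(-65.8+34*np.cos(.395),.2+34*np.sin(.395),42),(-65.8-34*np.cos(.395),.2-34*np.sin(.395),42),(-66.5,-103.6,18)): print(proj('wrist',pw(q),T))
E
```

```text
time_s: 19.0
eef_pos: [693.7, -47.5, 150.2]
ee_rot: [-0.0, 0.989, -0.147, -0.002]
force: [0.1, 0.2, -0.3]
grip_width: 0.999
grip_force: 0.0
time_s: 19.5
eef_pos: [691.2, -46.4, 154.8]
ee_rot: [-0.09, 0.963, 0.049, -0.249]
force: [0.4, -1.0, 0.3]
grip_width: 0.585
grip_force: 0.0
time_s: 19.7
eef_pos: [691.8, -46.0, 153.2]
ee_rot: [-0.088, 0.964, 0.047, -0.247]
force: [-0.1, -0.6, 0.5]
grip_width: 0.583
grip_force: 0.0
turn [-0.003  0.006 -0.002] then shift mm [ 1.6  0.5 82. ] or before turn [ 2.1  0.7 82. ]
[-0.24417862  1.18387087  0.29652319  0.03165582  2.19083468  1.24004184]
[321.47659489 256.48165512]
[321.47229978 237.0062522 ]
[321.57653142 309.79811189]
[321.36601045 197.48450166]
[159.70888411 177.75974289]
```

View pics/w6.png

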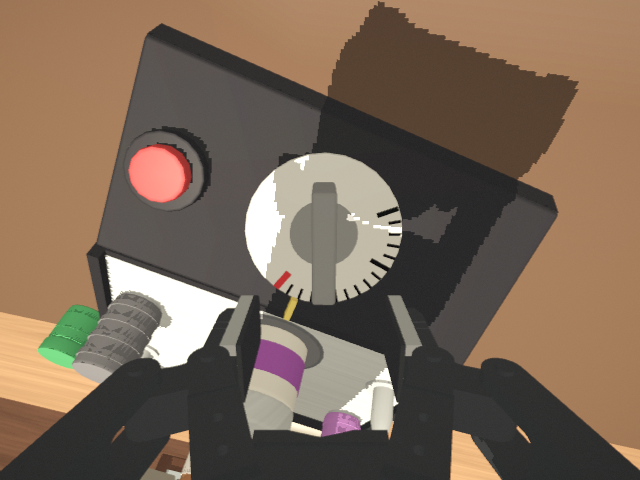

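The bar runs straight up and down at column 324 (rows 190–303), offset about 1 mm in y and 3 mm in x from the prediction. The button is at (160,173). I'll correct, go down along the tool axis and grip.

```bash
python3 -m jog '[[0.004,0.0015,0.02,0,0.006,0,0.05],[0,0,0.025,0,0,0,0.05],[0,0,0.02,0,0,0,0.05],[0,0,0.01,0,0,0,0.05],[0,0,0.007,0,0,0,0.05]]'
python3 -m jog '[[0,0,0,0,0,0,0.03],[0,0,0,0,0,0,0.02],[0,0,0,0,0,0,0.005],[0,0,0,0,0,0,0.005],[0,0,0,0,0,0,0.005]]' 35
python3 - <<'E'
from h import *
s=sense(); I=np.linalg.inv(PW); print((I[:3,:3]@s['eef_pos']+I[:3,3]).round(1)); goto(s['eef_pos'],Rt=dialR(.395)); print(s['grip_width'],s['grip_force'],s['force'])
E
```

```text
time_s: 20.25
eef_pos: [655.2, -34.5, 84.5]
ee_rot: [-0.088, 0.965, 0.048, -0.242]
force: [-0.5, -0.2, 0.0]
grip_width: 0.584
grip_force: 0.0
time_s: 20.75
eef_pos: [656.5, -35.8, 83.9]
ee_rot: [-0.088, 0.965, 0.048, -0.243]
force: [0.8, -5.2, 6.0]
grip_width: 0.153
grip_force: 37.1
[-67.    0.8  31.6]
turn [-0.001 -0.002 -0.002] then shift mm [0. 0. 0.] or before turn [0. 0. 0.]
0.1529648269953735 37.05180108547211 [ 0.81218528 -5.24799194  6.03258527]
```

```bash
python3 -m jog '[[0,0,0,0,0,0.08,0.005],[0,0,0,0,0,0.12,0.005],[0,0,0,0,0,0.12,0.005],[0,0,0,0,0,0.12,0.005],[0,0,0,0,0,0.12,0.005]]'
python3 -m jog '[[0,0,0,0,0,0.12,0.005],[0,0,0,0,0,0.12,0.005],[0,0,0,0,0,0.08,0.005],[0,0,0,0,0,0.04,0.005],[0,0,0,0,0,0,0.005]]'
python3 -m jog '[[0,0,0,0,0,0,0.005],[0,0,0,0,0,0,0.005]]'
python3 - <<'E'
from h import *
s=sense(); I=np.linalg.inv(PW); print((I[:3,:3]@s['eef_pos']+I[:3,3]).round(1)); goto(s['eef_pos'],Rt=dialR(.698-1.222))
s=sense();cv2.imwrite('pics/w7.png',eyes.capture('wrist')[:,:,::-1])
E
```

```text
time_s: 21.25
eef_pos: [656.7, -35.0, 84.0]
ee_rot: [-0.017, 0.94, -0.223, -0.257]
force: [1.2, -1.0, 5.6]
grip_width: 0.158
grip_force: 37.1
time_s: 21.75
eef_pos: [657.0, -34.5, 83.9]
ee_rot: [0.028, 0.886, -0.386, -0.256]
force: [3.8, 0.3, 5.3]
grip_width: 0.156
grip_force: 37.1
time_s: 21.95
eef_pos: [657.0, -34.5, 83.9]
ee_rot: [0.028, 0.886, -0.385, -0.256]
force: [3.8, 1.9, 5.9]
grip_width: 0.16
grip_force: 37.1
[-67.1  -0.5  31.7]
turn [-0.004 -0.001 -0.001] then shift mm [0. 0. 0.] or before turn [0. 0. 0.]
```

```bash
python3 -m jog '[[0,0,0,0,0,0,0.03],[0,0,0,0,0,0,0.05],[0,0,0,0,0,0,0.05],[0,0,-0.02,0,0,0,0.05],[0,0,-0.03,0,0,0,0.05]]' >/dev/null
python3 -m jog '[[0,0,-0.035,0,0,0,0.05],[0,0,0,0,0,0,0.05],[0,0,0,0,0,0,0.05]]'
python3 - <<'E'
from h import *
s=sense();T=wristT(s);im=eyes.capture('wrist')[:,:,::-1].copy();cv2.imwrite('pics/w8.png',im)
# rectify panel: x up, 4 px/mm, window x -140..5, y -130..130 at h=8
g=[(-140,-130),(5,-130),(5,130),(-140,130)]
uv=np.float32([proj('wrist',pw((x,y,8)),T) for x,y in g]); dst=np.float32([((130-y)*4,(5-x)*4) for x,y in g])
o=cv2.warpPerspective(im,cv2.getPerspectiveTransform(uv,dst),(1040,580)); cv2.imwrite('pics/r8.png',o)
h=cv2.cvtColor(o,cv2.COLOR_BGR2HSV)
f=lambda p:(5-p[1]/4,130-p[0]/4)
red=cv2.inRange(h,(0,110,80),(8,255,255))+cv2.inRange(h,(172,110,80),(180,255,255)); n,l,st,c=cv2.connectedComponentsWithStats(red)
for i in range(1,n):
    if st[i,4]>150: print('red',f(c[i]),st[i,4])
ye=cv2.inRange(h,(20,110,90),(35,255,255)); n,l,st,c=cv2.connectedComponentsWithStats(ye)
for i in range(1,n):
    if st[i,4]>60: print('yellow',f(c[i]),st[i])
d=cv2.inRange(h,(10,8,110),(40,100,255)); n,l,st,c=cv2.connectedComponentsWithStats(d)
for i in range(1,n):
    if st[i,4]>1500: print('pale',f(c[i]),st[i])
E
```

```text
time_s: 22.8
eef_pos: [695.3, -47.0, 151.5]
ee_rot: [0.029, 0.886, -0.385, -0.258]
force: [0.1, 0.4, -0.4]
grip_width: 0.587
grip_force: 0.0
red (np.float64(-65.87472928001691), np.float64(-110.32875970630184)) 18931
red (np.float64(-53.91774004683841), np.float64(-40.996779859484775)) 854
yellow (np.float64(-9.311936936936936), np.float64(0.6875)) [ 504   19   27   77 1776]
pale (np.float64(1.3690251572327043), np.float64(55.854496855345914)) [   6    0  445   61 7950]
pale (np.float64(0.9939090909090913), np.float64(-45.45890909090909)) [ 487    0  455   23 2750]
pale (np.float64(-69.51103431521987), np.float64(6.237767700632574)) [   316     92    408    408 104968]
pale (np.float64(-43.12719237193764), np.float64(-83.62597438752783)) [ 762  110  169  154 7184]
```

The disc centre comes out at (-69, 0) mm on the panel, and the red mark sits at 69.8° + 0.7°, so the dial reads about 70.4. Now the button, at about (-69,-104.5).

```bash
python3 - <<'E'
from h import *
s=sense();T=wristT(s);I=np.linalg.inv(PW); cam=I[:3,:3]@T[:3,3]+I[:3,3]
q=np.array([-65.87,-110.33,8]); print('cam',cam,'btn@18',cam+(q-cam)*(18-cam[2])/(8-cam[2]), '@14',cam+(q-cam)*(14-cam[2])/(8-cam[2]))
goto(pw((-69,-104.5,100)),Rt=rot(s['ee_rot'])); print(I[:3,:3]@s['eef_pos']+I[:3,3])
E
```

```text
cam [-138.33148383   40.93107643  241.50588492] btn@18 [ -68.97319733 -103.85217284   18.        ] @14 [ -67.7319184 -106.4433037   14.       ]
turn [0. 0. 0.] then shift mm [-51.6 -91.2   9.7] or before turn [-51.6 -91.2   9.7]
[-67.94053342   0.25377156 109.49953857]
```

```bash
python3 -m jog '[[-0.0129,-0.0228,0,0,0,0,0],[-0.0129,-0.0228,0,0,0,0,0],[-0.0129,-0.0228,0,0,0,0,0],[-0.0129,-0.0228,0.01,0,0,0,0],[0,0,0.02,0,0,0,0]]' >/dev/null
python3 -m jog '[[0,0,0.02,0,0,0,0],[0,0,0.017,0,0,0,0],[0,0,0.006,0,0,0,0],[0,0,0,0,0,0,0]]'
python3 - <<'E'
from h import *
s=sense();I=np.linalg.inv(PW); print(I[:3,:3]@s['eef_pos']+I[:3,3], s['grip_width'])
E
```

```text
time_s: 23.75
eef_pos: [677.8, 64.3, 86.2]
ee_rot: [0.027, 0.886, -0.386, -0.256]
force: [0.5, 0.6, 4.4]
grip_width: -0.0
grip_force: 1.5
[ -58.25309754 -101.14056561   29.26501973] -9.584327524340605e-05
```

```bash
python3 -m jog '[[0,0,-0.015,0,0,0,0],[0,0,0,0,0,0,0],[0,0,0,0,0,0,0]]'
python3 - <<'E'
from h import *
s=sense();I=np.linalg.inv(PW); print(I[:3,:3]@s['eef_pos']+I[:3,3], s['grip_width'],s['joints'])
goto(pw((-69,-104.2,42)),Rt=dialR(-.524))
E
```

```text
time_s: 24.05
eef_pos: [685.9, 61.7, 99.0]
ee_rot: [0.027, 0.886, -0.386, -0.254]
force: [0.1, -0.6, 0.3]
grip_width: 0.005
grip_force: 0.0
[ -59.24576556 -100.98090986   44.59600201] 0.004983298022807799 [-0.11389002  1.14646725  0.50443761  0.10332999  1.99827299  2.29683449]
turn [-0.008 -0.003 -0.002] then shift mm [ 6.8 -7.7  2.6] or before turn [ 6.8 -7.7  2.7]
```

```bash
python3 -m jog '[[0.007,-0.008,0.003,-0.008,-0.003,0,0],[0,0,0,0,0,0,0],[0,0,0,0,0,0,0]]'
python3 - <<'E'
from h import *
s=sense();I=np.linalg.inv(PW); print(I[:3,:3]@s['eef_pos']+I[:3,3])
E
```

```text
time_s: 24.35
eef_pos: [693.4, 63.1, 90.8]
ee_rot: [0.03, 0.886, -0.385, -0.258]
force: [-0.0, -0.1, 0.3]
grip_width: -0.002
grip_force: 0.0
[ -69.19497068 -104.47176566   40.91112508]
```

```bash
python3 -m jog '[[0,0,0.01,0,0,0,0],[0,0,0.002,0,0,0,0],[0,0,0,0,0,0,0]]'
python3 -m jog '[[0,0,0.002,0,0,0,0],[0,0,0.002,0,0,0,0],[0,0,0,0,0,0,0]]'
python3 - <<'E'
from h import *
s=sense();I=np.linalg.inv(PW); print(I[:3,:3]@s['eef_pos']+I[:3,3], I[:3,:3]@s['force'])
E
```

```text
time_s: 24.65
eef_pos: [688.0, 64.6, 81.9]
ee_rot: [0.03, 0.886, -0.385, -0.257]
force: [2.2, -0.3, 1.5]
grip_width: 0.002
grip_force: 1.2
time_s: 24.95
eef_pos: [686.1, 65.2, 78.4]
ee_rot: [0.03, 0.886, -0.385, -0.257]
force: [1.7, -1.1, 4.2]
grip_width: 0.003
grip_force: 2.4
[ -68.8487728  -104.42781076   26.35937829] [0.4390166  0.51492019 4.60865581]
```

```bash
python3 -m jog '[[0,0,0.002,0,0,0,0],[0,0,0.001,0,0,0,0],[0,0,0,0,0,0,0]]'
python3 -m jog '[[0,0,0.001,0,0,0,0],[0,0,0.001,0,0,0,0],[0,0,0,0,0,0,0]]'
python3 - <<'E'
from h import *
s=sense();I=np.linalg.inv(PW); print(I[:3,:3]@s['eef_pos']+I[:3,3], I[:3,:3]@s['force'])
E
```

```text
time_s: 25.25
eef_pos: [685.9, 65.2, 78.1]
ee_rot: [0.029, 0.886, -0.385, -0.255]
force: [7.2, -3.4, 14.6]
grip_width: 0.0
grip_force: 8.3
time_s: 25.55
eef_pos: [685.8, 65.3, 78.0]
ee_rot: [0.029, 0.887, -0.386, -0.253]
force: [11.7, -4.9, 20.9]
grip_width: 0.001
grip_force: 12.2
[ -68.74405158 -104.37675867   25.85692032] [-0.42195103  1.25912736 24.40150533]
```

The force rose sharply at the end of travel, 4.5 mm or more past a point where the spring was already pushing, so the button is fully down. I'll release, back off, check the dial and objects by code, and hand in.

```bash
python3 -m jog '[[0,0,-0.01,0,0,0,0],[0,0,-0.03,0,0,0,0],[0,0,-0.04,0,0,0,0],[0.02,0.04,-0.02,0,0,0,0],[0.025,0.045,0,0,0,0,0]]' >/dev/null
python3 -m jog '[[0,0,0,0,0,0,0],[0,0,0,0,0,0,0],[0,0,0,0,0,0,0]]'
python3 - <<'E'
from h import *
s=sense();T=wristT(s);im=eyes.capture('wrist')[:,:,::-1].copy();cv2.imwrite('pics/w9.png',im)
g=[(-140,-130),(5,-130),(5,130),(-140,130)]
uv=np.float32([proj('wrist',pw((x,y,8)),T) for x,y in g]); dst=np.float32([((130-y)*4,(5-x)*4) for x,y in g])
o=cv2.warpPerspective(im,cv2.getPerspectiveTransform(uv,dst),(1040,580)); h=cv2.cvtColor(o,cv2.COLOR_BGR2HSV)
f=lambda p:np.array((5-p[1]/4,130-p[0]/4)); res={}
for nm,lo,hi,mn,mx in(('red',(0,110,80),(8,255,255),300,2500),('yel',(20,110,90),(35,255,255),300,4000),('disc',(10,8,110),(40,100,255),60000,200000)):
    n,l,st,c=cv2.connectedComponentsWithStats(cv2.inRange(h,lo,hi))
    for i in range(1,n):
        if mn<st[i,4]<mx: print(nm,f(c[i]).round(1),'bbox c',f(st[i,:2]+st[i,2:4]/2).round(1),st[i,2:5])
E
```

```text
time_s: 26.35
eef_pos: [687.5, -37.3, 159.1]
ee_rot: [0.028, 0.887, -0.385, -0.254]
force: [0.4, 0.4, -0.2]
grip_width: 0.002
grip_force: 0.0
red [-54.  -40.8] bbox c [-53.9 -40.8] [ 60  33 750]
yel [-9.2  0.6] bbox c [-9.2  0.5] [  26   76 1718]
disc [-69.9   4.1] bbox c [-68.9   0. ] [   408    407 113463]
```

The dial still reads about 70, and the robot is clear and still.

```bash
python3 -c "from rig import finish_job; print(finish_job())"
```

```text
the job is handed in; nothing more can be done
None
```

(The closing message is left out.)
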